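# Put the microscopist's bench things away by kind

## Robot

A 6-joint arm with a two-finger parallel gripper is mounted at the origin on a cart in front of the work surface, level with it; the furniture and walls round the work are solid. World frame = base frame: x ahead of the robot, y to its left, z up, the work surface at z = 0. Lengths are in m, angles in rad, forces in N, time in s.
With the tool pointing down it reaches from about 0.3 to 0.775 m from the base axis. Payload 14.6 kg.
Tool frame: the origin (TCP) lies midway between the tips of the shut fingers; the grasp point (between the pads) lies 19 mm behind it (ctrl.grip_depth is the z of the grasp point in the tool frame, in m); z points along the fingers, y is the line along which they close (so a half turn about z gives the same grasp; the last joint's range is limited). The gripper opens to 94 mm and grips with 3 to 60 N. Pads are 16 mm wide; open, the fingers measure 119 mm over their backs; the gripper's body (75 mm by 177 mm) begins 78 mm behind the grasp point.
Start: joints at [1.19, 0.3, 1.521, -0, 1.321, -0.067], TCP at [0.17, 0.523, 0.205] pointing down, gripper open.
Joint ranges: [-3.03, 3.03], [-0.79, 2.21], [0.23, 2.52], [-1.04, 4.18], [0, 3.07], [-2.55, 2.55]. Speed limits (rad/s): [2.22, 2.22, 2.57, 3.14, 3.14, 3.14].

## Interface

Orientations are given as [roll, pitch, yaw] about the fixed x, y, z axes, in that order (R = Rz(yaw) Ry(pitch) Rx(roll)).
In Python, from station import ctrl gives the robot as it stands. The module is installed in compiled form; this text tells all that it offers.
- The arm moves only by the tool carry_out, never from a script. Its argument "commands" is a list of rows, each a list of 3 entries, a list of its own where there are three numbers: the closure, from 0 (fully open) to 1 (shut), then the shift along the tool's x, y, z in mm, then the turn, a rotation vector about the tool's x, y, z in rad. In form: [[gripper, [tx, ty, tz], [wx, wy, wz]], ...]. A call has 1 to 10 rows; each row shifts and turns the commanded pose from where the row before left it, along the tool's axes as they then stand; what a row does not reach is not made up. A row lasts 1/8 s, in which the tool goes at most 62.5 mm and 10.7 degrees, less where a joint would pass 70% of its speed; a pose out of reach is approached as far as the arm can. A call with a gripper value outside its range is refused whole. The fingers move at their own pace and stop on an object; "squeeze" is the grip in N (left out, the last holds). Time passes only in rows, so rows that do not move let the fingers close. It gives the time, the measured TCP pose, the force, the opening and the grip force at its end, in the units of the state.
- ctrl.get_obs(): the state, without advancing time (a new reading comes with each control period).
- ctrl.camera(name): name is "scene" or "side" or "wrist"; returns a dict with "img" (480x640x3 uint8, blue, green, red), "camera_matrix" (3x3 intrinsics, pixels), "rvec" (rotation vector, rad) and "tvec" (3), from world to camera coordinates, as OpenCV has them. Camera axes: x right, y down, z forward; pixel columns grow to the right and rows downward; lengths in m; the calibration is good to about 2 mm. The wrist camera is an equidistant fisheye: a pixel r from the principal point sees the ray r / f radians off the axis. A picture is of the moment at which its call begins. There is no depth.
- ctrl.hand_in(): hands the job in; it is judged then, once.
Trained networks look in the newest picture that a camera, given by its name, has taken for a name from the list of things; names that differ only in an ending like _2 or _b are one class to them, and where a whole thing is asked for, a point or a joint stands for the part that bears it (a point fixed in the world has none). Each returns a list of dicts, best first, with "score" (0 to 1); they miss things now and then, are a little off and sometimes report something else, mostly with a low value. They report only what shows in the picture. A call takes as long as a camera call. They do not tell look-alikes from the thing itself.
- ctrl.outline_of(thing, camera): "region" (480x640 bool, what is visible of it).
- ctrl.place_of(thing, camera): "at" ([x, y, z] in m, in world coordinates, good to about 4 mm: a listed point, or the origin of a listed thing).
The state is a dict: "time_s": time; "qpos": joint angles; "joint_vel": joint speeds; "tau": joint torques, N m; "ee_pos": TCP position; "eef_rot": TCP orientation; "force": force on the tool from outside, world axes, zero at the start; "moment": the same for the moment, N m; "grip_width": finger opening in m; "grip_force": force on a finger pad.
Only numpy, scipy, OpenCV 4.12 (cv2) and the standard library are available. Lean on these libraries where they do the work, as an engineer would, in place of code of your own. Each camera call takes 0.05 s, during which the arm holds its last target. There are 200 camera calls.

## Task

Sort the four things standing on the bench into their holders: one specimen jar upright in each of the two bays of the white tray, the microscope objective upright in the round recess of the wooden block, and the rubber stopper upright in the steel dish. Set each down gently without dropping it or knocking anything over, and leave the beaker where it stands.

Things in the scene. Friction and masses are not known exactly. Their poses are not given: they have to be found in the camera images.
- jar_a: amber glass specimen jar with a pale screw cap, round, 36 mm diameter, 79 mm tall, about 0.06 kg, standing upright; both jars are alike. Origin: centre of its underside, z up.
- jar_b: amber glass specimen jar with a pale screw cap, round, 36 mm diameter, 79 mm tall, about 0.06 kg, standing upright; both jars are alike. Origin: centre of its underside, z up.
- objective: steel microscope objective standing on its mount end: round barrel 27 mm diameter up to 36 mm height with dark rings near the foot, then a cone to a 13 mm nose with a small lens; 52 mm tall, about 0.11 kg. Grip the straight barrel. Origin: centre of its underside, z up.
- stopper: dark rubber stopper standing on its wide end: slightly tapered, 38 mm diameter at the foot, 33 mm at the top, 40 mm tall, about 0.04 kg. Origin: centre of its underside, z up.
- jar_tray: white plastic tray, fixed to the bench, 128 mm (its x) by 68 mm (its y), 22 mm tall, walls and floor 4 mm; one 4 mm wall as high as the rim across the middle makes two bays side by side along x, each 58 x 60 mm, their centres at x = +31 and -31 mm. Origin: centre of its underside, so the bay floors are at z = 4 mm.
- objective_block: pale wooden block, fixed to the bench, 74 x 74 mm, 22 mm tall, with one round recess in its top centre, 47 mm diameter and 12 mm deep (recess floor 10 mm above the bench). Origin: centre of its underside.
- stopper_dish: round shallow steel dish, fixed to the bench, 78 mm outside diameter at the rim, 14 mm tall, wall 2.5 mm, floor 3 mm thick and 60 mm wide. Origin: centre of its underside.
- beaker: empty glass beaker, 84 mm diameter, 102 mm tall, loose; bystander to leave alone. Origin: centre of its underside.
- bulb_pipette: small glass cup with a red-bulbed dropper standing in it, among the work: cup 48 mm diameter, 76 mm tall, the dropper up to about 160 mm, fixed; an obstacle to keep clear of. Origin: under the cup, 6 mm from its axis.
- lamp_supply: large dark-topped lamp power supply in the middle of the near half of the bench, fixed, 168 mm (its x) by 258 mm (its y), flat top at 166 mm with a closed glass dish on it up to 192 mm; carry things over or round it. Origin: on the bench under its middle. Beyond the holders, fixed, stand a microscope (left), a tube rack, bottles and a wash bottle (the last up to 180 mm).
Mind the look-alikes: they are no part of the job. Leave any blue, green or yellow look-alike of the objective alone.

How it is judged:
By the outcome, as a careful person would: the job done as asked, in the order asked, and still so for the second after the job is handed in, with the robot touching nothing.
It also fails if it takes over 102 s, if anything falls off the work surface, if the arm or the gripper's body presses on something with over 40 N, if the wrist force passes 120 N, or if a joint passes its speed limit or range.

## Working session

There is one attempt and no reset: what is moved stays moved. The work goes in short steps, Python scripts to look and compute and a tool call to move; the robot and the scene stay as the last step left them, time stands still between calls to the robot, and variables do not carry over. Pictures are saved under pics/ and viewed, at most 15 in all, crops included, and the job is handed in when it is done.

Besides the shell and the picture viewer there is one more tool, called by a JSON object that holds its "name" and its "arguments". carry_out: Moves the arm, as the interface text tells. Its arguments: {"type":"object","properties":{"commands":{"type":"array","items":{"type":"array"}},"squeeze":{"type":"number"}},"required":["commands"]}

```bash
mkdir -p pics
cat > h.py <<'E'
import numpy as np,cv2
from station import ctrl
def places(cams,things):
    for c in cams:
        for t in things:
            for d in ctrl.place_of(t,c)[:5]:
                print(c,t,np.round(d["at"],3),round(float(d["score"]),2),px(CAM[c],d["at"]))
CAM={}
def snap(c,name=None):
    r=ctrl.camera(c);CAM[c]=r
    if name: cv2.imwrite("pics/"+name,r["img"])
    return r
def px(r,p):
    R,_=cv2.Rodrigues(np.array(r["rvec"],float)); q=R@np.array(p,float)+np.array(r["tvec"]).ravel()
    K=np.array(r["camera_matrix"])
    return np.round(K[:2,:2]@(q[:2]/q[2])+K[:2,2]).astype(int)
E
python3 - <<'E'
from h import *
o=ctrl.get_obs();print({k:np.round(v,3) for k,v in o.items()},ctrl.grip_depth)
snap("scene","s0.png");snap("side","d0.png")
places(["scene","side"],["jar_a","objective","stopper","jar_tray","objective_block","stopper_dish","beaker","bulb_pipette","lamp_supply"])
E
```

```text
{'time_s': np.float64(0.0), 'qpos': array([ 1.19 ,  0.3  ,  1.522, -0.   ,  1.321, -0.067]), 'joint_vel': array([-0.001,  0.001, -0.001, -0.   , -0.   , -0.001]), 'tau': array([-1.0000e-03, -5.3180e+01, -3.5274e+01,  7.1000e-02,  2.4000e-02,
       -0.0000e+00]), 'ee_pos': array([0.17 , 0.523, 0.205]), 'eef_rot': array([-3.14 , -0.   ,  2.828]), 'force': array([-0.044,  1.008,  0.114]), 'moment': array([-0.004,  0.001, -0.035]), 'grip_force': np.float64(0.0), 'grip_width': np.float64(0.094)} -0.0188
scene jar_a [ 0.424 -0.261  0.   ] 0.94 [242 173]
scene jar_a [ 0.504 -0.156  0.001] 0.89 [265 210]
scene objective [ 0.426 -0.156  0.002] 0.52 [280 186]
scene objective [ 0.326 -0.228 -0.003] 0.49 [272 152]
scene objective [ 0.366 -0.182  0.001] 0.44 [281 167]
scene objective [ 0.37  -0.111 -0.003] 0.39 [307 177]
scene stopper [ 0.507 -0.285 -0.002] 0.68 [216 194]
scene jar_tray [0.5   0.238 0.002] 0.71 [433 266]
scene objective_block [ 0.656 -0.008  0.   ] 0.95 [296 285]
scene stopper_dish [ 0.636 -0.227  0.002] 0.73 [209 242]
scene beaker [ 0.801 -0.109  0.001] 0.94 [217 327]
side jar_a [ 0.508 -0.15  -0.001] 0.96 [386 295]
side jar_a [ 0.42  -0.265 -0.002] 0.59 [445 352]
side objective [ 0.369 -0.104  0.001] 0.96 [332 346]
side objective [ 0.361 -0.179  0.001] 0.91 [379 364]
side objective [ 0.428 -0.154  0.002] 0.65 [375 327]
side objective [ 0.327 -0.229  0.   ] 0.63 [407 394]
side stopper [ 0.504 -0.284  0.004] 0.73 [466 315]
side jar_tray [ 0.498  0.232 -0.004] 0.88 [189 249]
side jar_tray [ 0.421 -0.264  0.002] 0.65 [444 350]
side objective_block [ 0.66  -0.013  0.002] 0.96 [339 228]
side objective_block [ 0.508 -0.151  0.004] 0.62 [387 293]
side stopper_dish [ 0.637 -0.23  -0.001] 0.63 [446 261]
```

Run:
```python
import cv2
i=cv2.imread("pics/s0.png")[100:260,190:400];cv2.imwrite("pics/s0c.png",cv2.resize(i,None,fx=3.7,fy=3.7,interpolation=cv2.INTER_CUBIC))
i=cv2.imread("pics/d0.png")[270:420,300:500];cv2.imwrite("pics/d0c.png",cv2.resize(i,None,fx=4,fy=4,interpolation=cv2.INTER_CUBIC))
```

```text
(no output)
```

View pics/s0.png

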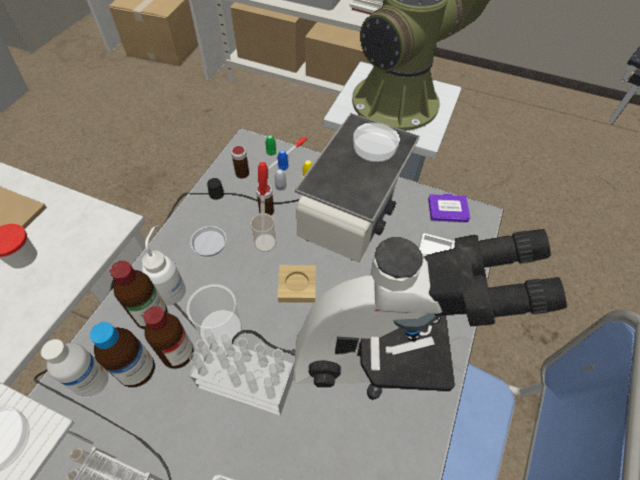

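View pics/d0.png

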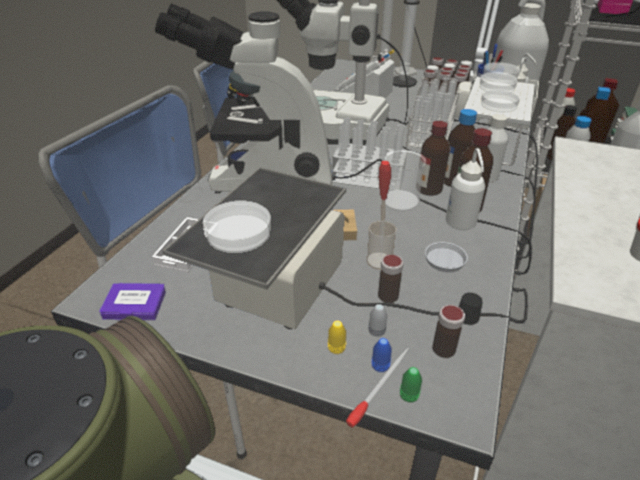

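```bash
sleep 1; ls pics
```

```text
d0.png
d0c.png
s0.png
s0c.png
```

View pics/d0c.png

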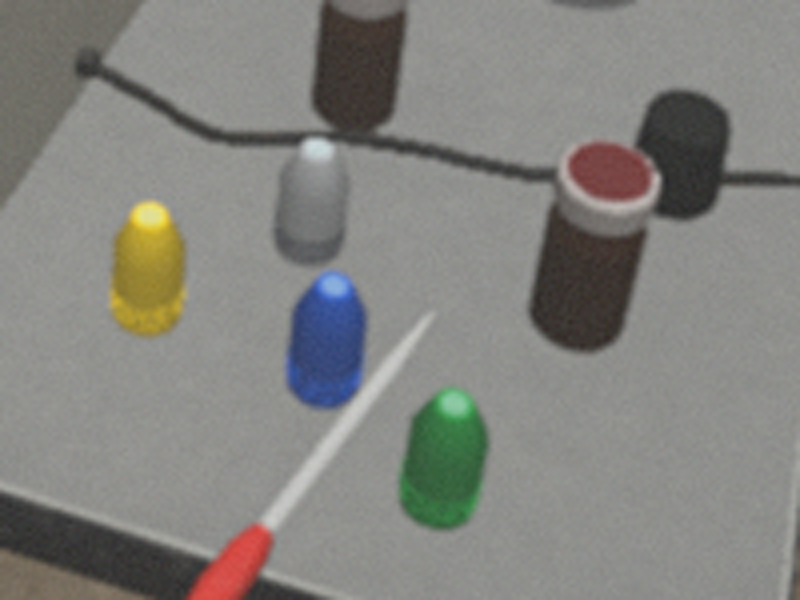

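In the side picture, the objective look-alikes are yellow (338,337), steel grey (377,319), blue (381,354) and green (411,384). The grey one fits "steel" with dark rings, and the enlarged crop confirms it, at about (0.427, -0.155). Next I'll triangulate the obstacles.

```bash
cat >> h.py <<'E'
def ray(r,u):
    R,_=cv2.Rodrigues(np.array(r["rvec"],float));K=np.array(r["camera_matrix"]);t=np.array(r["tvec"]).ravel()
    d=R.T@(np.linalg.inv(K)@[u[0],u[1],1]);return -R.T@t,d
def atz(r,u,z):
    c,d=ray(r,u);return np.round(c+d*(z-c[2])/d[2],3)
def tri(a,u,b,v):
    c,d=ray(a,u);e,f=ray(b,v)
    s=np.linalg.lstsq(np.c_[d,-f],e-c,rcond=None)[0];p,q=c+s[0]*d,e+s[1]*f
    return np.round((p+q)/2,3),round(np.linalg.norm(p-q),3)
E
python3 - <<'E'
from h import *
a=snap("scene");b=snap("side")
for n,u in dict(c1=(353,115),c2=(417,137),c3=(300,195),c4=(372,228)).items(): print("lamp",n,atz(a,u,.166))
for n,u in dict(c1=(267,170),c2=(343,207),c3=(163,257),c4=(292,277)).items(): print("lampside",n,atz(b,u,.166))
print("bulb",tri(a,(263,165),b,(385,165)),"bulbbot",tri(a,(263,188),b,(385,195)))
print("cup base",atz(a,(264,243),.0),atz(b,(380,263),0),"cup top",atz(a,(263,222),.076),atz(b,(381,228),.076))
print("eyes",tri(a,(540,248),b,(165,22)),tri(a,(560,295),b,(212,10)),tri(a,(397,258),b,(264,18)))
print("micro base",[atz(a,u,0.0) for u in [(370,383),(450,388),(300,380),(457,330)]])
print("tray corners side",[atz(b,u,.022) for u in [(190,218),(153,262),(190,268)]])
print("tray scene",[atz(a,u,.022) for u in [(423,235),(455,240)]])
for t in ["lamp_supply","bulb_pipette","jar_tray"]:
  for c in ["scene","side"]:
    for d in ctrl.outline_of(t,c)[:1]:
      m=d["region"];ys,xs=np.nonzero(m);print(t,c,d["score"],m.sum(),xs.min(),xs.max(),ys.min(),ys.max())
i=a["img"][190:330,340:560];cv2.imwrite("pics/t.png",np.vstack([cv2.resize(i,(460,294)),cv2.resize(b["img"][190:290,120:280],(460,288))]))
E
```

```text
lamp c1 [ 0.306 -0.028  0.166]
lamp c2 [0.318 0.119 0.166]
lamp c3 [ 0.562 -0.04   0.166]
lamp c4 [0.581 0.109 0.166]
lampside c1 [0.556 0.085 0.166]
lampside c2 [ 0.496 -0.071  0.166]
lampside c3 [0.297 0.111 0.166]
lampside c4 [ 0.322 -0.063  0.166]
bulb (array([ 0.561, -0.114,  0.213]), np.float64(0.002)) bulbbot (array([ 0.567, -0.117,  0.156]), np.float64(0.003))
cup base [ 0.589 -0.116  0.   ] [ 0.585 -0.118  0.   ] cup top [ 0.588 -0.112  0.076] [ 0.588 -0.113  0.076]
eyes (array([0.671, 0.328, 0.354]), np.float64(0.001)) (array([0.765, 0.319, 0.372]), np.float64(0.063)) (array([0.755, 0.175, 0.356]), np.float64(0.0))
micro base [array([0.786, 0.196, 0.   ]), array([0.737, 0.33 , 0.   ]), array([0.831, 0.079, 0.   ]), array([0.623, 0.317, 0.   ])]
tray corners side [array([0.556, 0.262, 0.022]), array([0.417, 0.248, 0.022]), array([0.427, 0.179, 0.022])]
tray scene [array([0.446, 0.198, 0.022]), array([0.431, 0.264, 0.022])]
bulb_pipette scene 0.33 321 207 224 178 199
jar_tray scene 0.89 452 420 453 235 252
jar_tray side 0.7 735 153 193 219 271
```

View pics/t.png

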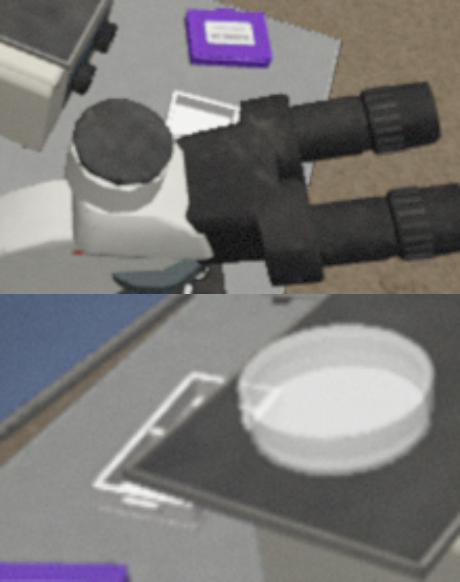

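The tray lies along x with a yaw of about 0.1. The dropper leans over (0.563, -0.115), and the lamp supply covers x 0.30–0.57, y -0.06–0.12. I'll write a helper that works out the rows, then look at the tray on the way over.

```bash
cat >> h.py <<'E'
def plan(wps,grip,start=None):
    """wps: (x,y,z_tcp,yaw,nrows), tool down; prints tool-frame rows. Rounding is carried on."""
    if start is None:
        o=ctrl.get_obs();start=[*o["ee_pos"],o["eef_rot"][2]]
    s=np.array(start,float);rows=[]
    for *g,n in wps:
        g=np.array(g,float);dy=(g[3]-s[3]+np.pi)%(2*np.pi)-np.pi;s0=s.copy();g[3]=s0[3]+dy
        for k in range(1,n+1):
            d=s0+(g-s0)*k/n-s;c,q=np.cos(s[3]),np.sin(s[3])
            t=np.round([1e3*(c*d[0]+q*d[1]),1e3*(q*d[0]-c*d[1]),-1e3*d[2]]).astype(int);w=round(-d[3],2)+0.
            rows.append(f"[{grip},[{t[0]},{t[1]},{t[2]}],[0,0,{w}]]")
            T=t/1e3;s=s+[c*T[0]+q*T[1],q*T[0]-c*T[1],-T[2],-w]
    for i in range(0,len(rows),10): print("["+",".join(rows[i:i+10])+"]")
    print("end",np.round(s,3))
E
python3 -c "
from h import *
plan([(.40,.26,.30,2.12,9)],0)"
```

```text
[[0,[-33,-20,-11],[0,0,0.08]],[0,[-35,-17,-10],[0,0,0.08]],[0,[-36,-14,-11],[0,0,0.08]],[0,[-37,-12,-10],[0,0,0.07]],[0,[-38,-9,-11],[0,0,0.08]],[0,[-39,-5,-10],[0,0,0.08]],[0,[-38,-3,-11],[0,0,0.08]],[0,[-39,1,-10],[0,0,0.08]],[0,[-39,3,-11],[0,0,0.08]]]
end [0.4   0.26  0.3   2.118]
```

{"name": "carry_out", "arguments": {"commands": [[0,[-33,-20,-11],[0,0,0.08]],[0,[-35,-17,-10],[0,0,0.08]],[0,[-36,-14,-11],[0,0,0.08]],[0,[-37,-12,-10],[0,0,0.07]],[0,[-38,-9,-11],[0,0,0.08]],[0,[-39,-5,-10],[0,0,0.08]],[0,[-38,-3,-11],[0,0,0.08]],[0,[-39,1,-10],[0,0,0.08]],[0,[-39,3,-11],[0,0,0.08]]]}}

```text
time_s: 2.52
ee_pos: [0.4006, 0.2589, 0.3009]
eef_rot: [3.141, -0.0, 2.115]
force: [0.4, 0.3, 0.2]
grip_width: 0.094
grip_force: 0.0
```

Run:
```python
from h import *
r=snap("wrist","w1.png");o=ctrl.get_obs();print(o["ee_pos"],o["eef_rot"],o["force"],o["time_s"])
print(r["camera_matrix"],r["rvec"],r["tvec"])
for d in ctrl.place_of("jar_tray","wrist")[:3]: print(d)
R,_=cv2.Rodrigues(np.array(r["rvec"],float));print(-R.T@np.array(r["tvec"]).ravel())
plan([(.30,-.0,.32,1.57,6),(.37,-.21,.28,1.0,7)],0)
```

```text
[0.40289084 0.25650386 0.30215871] [3.13965969e+00 1.19668744e-03 2.10926261e+00] [ 0.81765814 -1.94157296  0.91192384] 2.575
[[371.64829954   0.         316.36878311]
 [  0.         371.64829954 243.11405931]
 [  0.           0.           1.        ]] [-2.77250994 -0.77199232 -0.10681866] [-0.47806682 -0.03894182  0.48664209]
{'at': [0.4938, 0.2315, -0.0007], 'score': 0.7}
[0.36072144 0.32667092 0.47963634]
[[0,[-28,-37,-3],[0,0,0.09]],[0,[-31,-34,-3],[0,0,0.09]],[0,[-35,-31,-3],[0,0,0.09]],[0,[-36,-28,-3],[0,0,0.09]],[0,[-40,-24,-3],[0,0,0.09]],[0,[-41,-21,-4],[0,0,0.09]],[0,[-30,10,6],[0,0,0.08]],[0,[-29,12,6],[0,0,0.08]],[0,[-28,15,5],[0,0,0.09]],[0,[-27,17,6],[0,0,0.08]]]
[[0,[-25,19,6],[0,0,0.08]],[0,[-23,21,6],[0,0,0.08]],[0,[-22,23,5],[0,0,0.08]]]
end [ 0.37  -0.21   0.28   1.003]
```

View pics/w1.png

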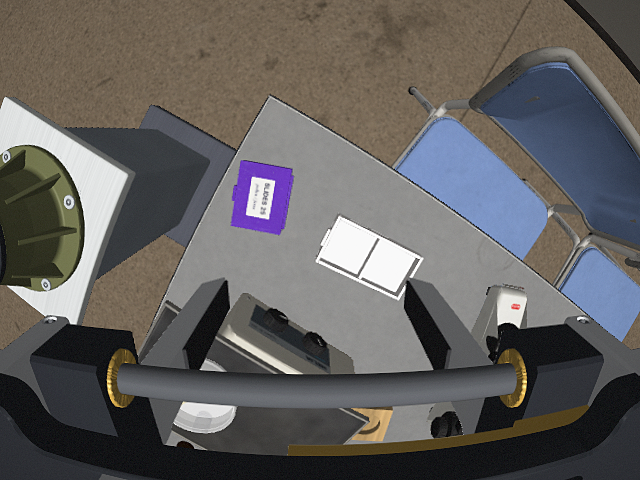

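The wrist picture shows the tray with corners at (340,214), (423,259), (402,299) and (317,261), its divider running from (382,233) to (357,280). I'll convert these to positions.

```bash
cat >> h.py <<'E'
def wz(r,u,z):
    R,_=cv2.Rodrigues(np.array(r["rvec"],float));K=np.array(r["camera_matrix"]);t=np.array(r["tvec"]).ravel()
    v=np.array([(u[0]-K[0,2])/K[0,0],(u[1]-K[1,2])/K[1,1]]);th=np.hypot(*v)
    d=R.T@np.r_[v/max(th,1e-9)*np.sin(th),np.cos(th)];c=-R.T@t
    return np.round(c+d*(z-c[2])/d[2],3)
E
python3 - <<'E'
from h import *
r=ctrl.camera("wrist")
P=[wz(r,u,.022) for u in [(340,214),(423,259),(402,299),(317,261),(382,233),(357,280)]]
for p in P: print(p)
q=np.array([p[:2] for p in P]);print(q[:4].mean(0),q[4:].mean(0), np.linalg.norm(q[1]-q[0]),np.linalg.norm(q[1]-q[2]))
d=q[1]+q[2]-q[0]-q[3];print("yaw",np.arctan2(d[1],d[0]))
E
```

```text
[0.434 0.265 0.022]
[0.562 0.271 0.022]
[0.57  0.209 0.022]
[0.442 0.196 0.022]
[0.494 0.272 0.022]
[0.501 0.201 0.022]
[0.502   0.23525] [0.4975 0.2365] 0.12814054783713083 0.06251399843235114
yaw 0.07408292254903354
```

{"name": "carry_out", "arguments": {"commands": [[0,[-28,-37,-3],[0,0,0.09]],[0,[-31,-34,-3],[0,0,0.09]],[0,[-35,-31,-3],[0,0,0.09]],[0,[-36,-28,-3],[0,0,0.09]],[0,[-40,-24,-3],[0,0,0.09]],[0,[-41,-21,-4],[0,0,0.09]],[0,[-30,10,6],[0,0,0.08]],[0,[-29,12,6],[0,0,0.08]],[0,[-28,15,5],[0,0,0.09]],[0,[-27,17,6],[0,0,0.08]]]}}

```text
time_s: 3.92
ee_pos: [0.3404, -0.119, 0.2961]
eef_rot: [3.141, -0.0, 1.247]
force: [0.8, 0.3, 0.2]
grip_width: 0.094
grip_force: 0.0
```

{"name": "carry_out", "arguments": {"commands": [[0,[-25,19,6],[0,0,0.08]],[0,[-23,21,6],[0,0,0.08]],[0,[-22,23,5],[0,0,0.08]],[0,[0,0,0],[0,0,0]]]}}

```text
time_s: 4.42
ee_pos: [0.3709, -0.2083, 0.2784]
eef_rot: [-3.14, -0.0, 1.007]
force: [-0.6, 0.1, -0.1]
grip_width: 0.0938
grip_force: 0.0
```

Run:
```python
from h import *
r=snap("wrist","w2.png");o=ctrl.get_obs();print(o["ee_pos"],o["eef_rot"],o["time_s"])
for t in ["jar_a","objective","stopper","stopper_dish","objective_block","bulb_pipette"]:
  for d in ctrl.place_of(t,"wrist")[:4]: print(t,d)
```

```text
[ 0.3707     -0.20753655  0.27884   ] [-3.14014026e+00 -2.48568033e-04  1.00899006e+00] 4.475
jar_a {'at': [0.422, -0.2636, -0.0013], 'score': 0.82}
jar_a {'at': [0.506, -0.1534, -0.0028], 'score': 0.58}
objective {'at': [0.3689, -0.1116, -0.0035], 'score': 0.67}
objective {'at': [0.3248, -0.2332, 0.0004], 'score': 0.67}
objective {'at': [0.4212, -0.1577, 0.0011], 'score': 0.59}
objective {'at': [0.3609, -0.1803, 0.0007], 'score': 0.58}
stopper {'at': [0.5058, -0.2833, -0.0017], 'score': 0.69}
stopper {'at': [0.4261, -0.1586, 0.0029], 'score': 0.33}
stopper_dish {'at': [0.6367, -0.2247, 0.0003], 'score': 0.83}
objective_block {'at': [0.4232, -0.1567, 0.0021], 'score': 0.35}
```

View pics/w2.png

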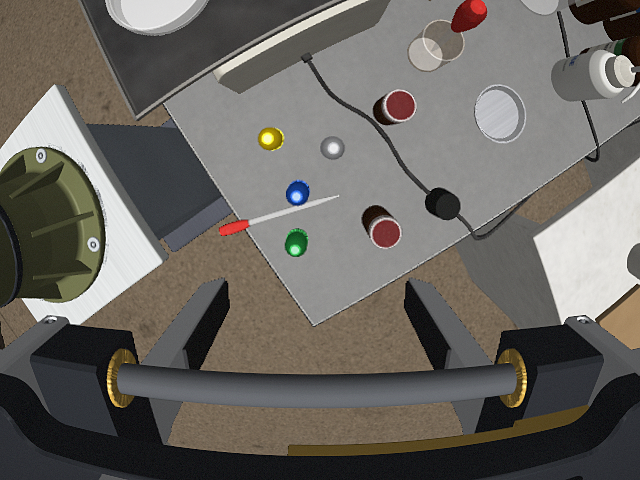

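The wrist picture shows jar A's cap at (383,232), jar B at (397,106), the steel objective at (332,147) and the stopper at (442,204). All agree with the other views. I'll take jar A first.

Run:
```python
from h import *
plan([(.422,-.264,.11,1.0,4),(.422,-.264,.036,1.0,3)],0)
plan([(.422,-.264,.25,1.0,5),(.45,-.12,.265,1.3,4),(.50,.10,.265,1.7,5),(.531,.237,.25,2.0,4)],.8,[.422,-.264,.036,1.0])
```

```text
[[0,[-5,18,42],[0,0,0.0]],[0,[-5,19,43],[0,0,0.0]],[0,[-5,18,42],[0,0,0.01]],[0,[-5,19,43],[0,0,0.0]],[0,[0,0,25],[0,0,0.0]],[0,[0,0,24],[0,0,0.0]],[0,[0,0,25],[0,0,0.0]]]
end [ 0.422 -0.264  0.036  0.999]
[[0.8,[0,0,-43],[0,0,0.0]],[0.8,[0,0,-43],[0,0,0.0]],[0.8,[0,0,-42],[0,0,0.0]],[0.8,[0,0,-43],[0,0,0.0]],[0.8,[0,0,-43],[0,0,0.0]],[0.8,[34,-14,-4],[0,0,-0.07]],[0.8,[35,-11,-4],[0,0,-0.08]],[0.8,[36,-8,-3],[0,0,-0.07]],[0.8,[36,-6,-4],[0,0,-0.08]],[0.8,[45,-2,0],[0,0,-0.08]]]
[[0.8,[45,1,0],[0,0,-0.08]],[0.8,[45,6,0],[0,0,-0.08]],[0.8,[44,8,0],[0,0,-0.08]],[0.8,[44,12,0],[0,0,-0.08]],[0.8,[33,12,4],[0,0,-0.07]],[0.8,[32,15,4],[0,0,-0.08]],[0.8,[30,17,3],[0,0,-0.07]],[0.8,[30,19,4],[0,0,-0.08]]]
end [0.531 0.237 0.25  2.   ]
```

{"name": "carry_out", "arguments": {"commands": [[0,[-5,18,42],[0,0,0]],[0,[-5,19,43],[0,0,0]],[0,[-5,18,42],[0,0,0.01]],[0,[-5,19,43],[0,0,0]],[0,[0,0,25],[0,0,0]],[0,[0,0,24],[0,0,0]],[0,[0,0,25],[0,0,0]],[0,[0,0,0],[0,0,0]]], "squeeze": 14}}

```text
time_s: 5.78
ee_pos: [0.4217, -0.2638, 0.0344]
eef_rot: [-3.139, -0.0, 0.998]
force: [-0.0, -0.6, 0.5]
grip_width: 0.0945
grip_force: 0.0
```

{"name": "carry_out", "arguments": {"commands": [[0.8,[0,0,0],[0,0,0]],[0.8,[0,0,0],[0,0,0]],[0.8,[0,0,0],[0,0,0]],[0.8,[0,0,0],[0,0,0]],[0.8,[0,0,0],[0,0,0]],[0.8,[0,0,0],[0,0,0]]]}}

```text
time_s: 6.52
ee_pos: [0.4224, -0.2646, 0.0355]
eef_rot: [-3.142, -0.0, 0.998]
force: [-0.7, -0.1, 0.2]
grip_width: 0.0374
grip_force: 0.0
```

{"name": "carry_out", "arguments": {"commands": [[0.8,[0,0,0],[0,0,0]],[0.8,[0,0,0],[0,0,0]],[0.8,[0,0,0],[0,0,0]],[0.8,[0,0,-15],[0,0,0]]]}}

```text
time_s: 7.02
ee_pos: [0.4219, -0.2642, 0.0502]
eef_rot: [-3.14, -0.0, 0.998]
force: [-0.2, -0.2, -0.4]
grip_width: 0.0356
grip_force: 14.0
```

Gripped. Next I lift (15 mm already done) and carry it over the lamp supply.

{"name": "carry_out", "arguments": {"commands": [[0.8,[0,0,-40],[0,0,0]],[0.8,[0,0,-40],[0,0,0]],[0.8,[0,0,-40],[0,0,0]],[0.8,[0,0,-40],[0,0,0]],[0.8,[0,0,-39],[0,0,0]],[0.8,[34,-14,-4],[0,0,-0.07]],[0.8,[35,-11,-4],[0,0,-0.08]],[0.8,[36,-8,-3],[0,0,-0.07]],[0.8,[36,-6,-4],[0,0,-0.08]],[0.8,[45,-2,0],[0,0,-0.08]]]}}

```text
time_s: 8.28
ee_pos: [0.4607, -0.0755, 0.2658]
eef_rot: [3.14, 0.0, 1.38]
force: [0.0, -0.5, -0.7]
grip_width: 0.0353
grip_force: 14.0
```

{"name": "carry_out", "arguments": {"commands": [[0.8,[45,1,0],[0,0,-0.08]],[0.8,[45,6,0],[0,0,-0.08]],[0.8,[44,8,0],[0,0,-0.08]],[0.8,[44,12,0],[0,0,-0.08]],[0.8,[33,12,4],[0,0,-0.07]],[0.8,[32,15,4],[0,0,-0.08]],[0.8,[30,17,3],[0,0,-0.07]],[0.8,[30,19,4],[0,0,-0.08]],[0.8,[0,0,0],[0,0,0]]]}}

```text
time_s: 9.4
ee_pos: [0.5324, 0.238, 0.2496]
eef_rot: [-3.141, -0.0, 2.001]
force: [0.3, -0.6, -0.3]
grip_width: 0.0355
grip_force: 14.0
```

Run:
```python
from h import *
r=snap("wrist","w3.png");o=ctrl.get_obs();print(o["ee_pos"],o["eef_rot"],o["grip_width"],o["time_s"])
for d in ctrl.place_of("jar_tray","wrist")[:2]+ctrl.place_of("jar_a","wrist")[:2]: print(d)
plan([(.531,.237,.10,2.0,4),(.531,.237,.041,2.0,3)],.8)
```

```text
[0.53247139 0.23686319 0.24986532] [-3.14139302e+00  7.94228208e-05  1.99861680e+00] 0.03493084713105571 9.45
{'at': [0.4945, 0.2348, 0.0006], 'score': 0.79}
{'at': [0.5293, 0.2406, 0.2114], 'score': 0.84}
[[0.8,[0,0,38],[0,0,0.0]],[0.8,[1,-1,37],[0,0,0.0]],[0.8,[0,0,38],[0,0,0.0]],[0.8,[1,0,37],[0,0,0.0]],[0.8,[0,0,20],[0,0,0.0]],[0.8,[0,0,19],[0,0,0.0]],[0.8,[0,0,20],[0,0,0.0]]]
end [0.531 0.237 0.041 1.997]
```

View pics/w3.png

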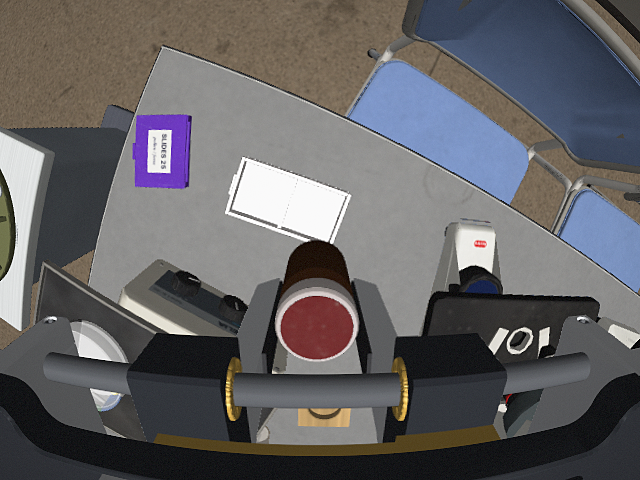

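The jar is held straight. The tray is clear, with corners at (245,158), (350,195), (333,243) and (228,212), so I can lower.

{"name": "carry_out", "arguments": {"commands": [[0.8,[0,-2,38],[0,0,0]],[0.8,[1,-2,37],[0,0,0]],[0.8,[0,0,38],[0,0,0]],[0.8,[1,0,37],[0,0,0]],[0.8,[0,0,25],[0,0,0]],[0.8,[0,0,20],[0,0,0]],[0.8,[0,0,8],[0,0,0]],[0.8,[0,0,5],[0,0,0]],[0.8,[0,0,0],[0,0,0]]]}}

```text
time_s: 10.68
ee_pos: [0.5286, 0.2364, 0.042]
eef_rot: [3.141, 0.0, 1.997]
force: [-0.5, 0.5, -1.2]
grip_width: 0.0355
grip_force: 14.0
```

{"name": "carry_out", "arguments": {"commands": [[0.8,[0,0,1],[0,0,0]],[0.8,[0,0,1],[0,0,0]],[0.8,[0,0,0],[0,0,0]]]}}

```text
time_s: 11.05
ee_pos: [0.5283, 0.2366, 0.0395]
eef_rot: [3.141, 0.0, 1.998]
force: [-0.4, 0.0, 0.1]
grip_width: 0.0354
grip_force: 14.0
```

{"name": "carry_out", "arguments": {"commands": [[0.8,[0,0,1],[0,0,0]],[0.8,[0,0,0],[0,0,0]]]}}

```text
time_s: 11.3
ee_pos: [0.5284, 0.2366, 0.0394]
eef_rot: [3.141, 0.0, 1.998]
force: [-4.3, -2.0, 9.6]
grip_width: 0.0356
grip_force: 14.0
```

Run:
```python
from h import *
s=[.528,.2365,.039,1.998]
plan([(.528,.2365,.25,2.0,6),(.48,.05,.25,1.6,5),(.503,-.153,.25,1.1,6)],.3,s)
```

```text
[[0.3,[0,0,-35],[0,0,0.0]],[0.3,[0,0,-35],[0,0,0.0]],[0.3,[0,0,-35],[0,0,0.0]],[0.3,[0,0,-36],[0,0,0.0]],[0.3,[0,0,-35],[0,0,0.0]],[0.3,[0,0,-35],[0,0,0.0]],[0.3,[-30,-24,0],[0,0,0.08]],[0.3,[-32,-22,0],[0,0,0.08]],[0.3,[-33,-19,0],[0,0,0.08]],[0.3,[-35,-16,0],[0,0,0.08]]]
[[0.3,[-36,-14,0],[0,0,0.08]],[0.3,[-34,3,0],[0,0,0.08]],[0.3,[-34,6,0],[0,0,0.09]],[0.3,[-33,8,0],[0,0,0.08]],[0.3,[-32,11,0],[0,0,0.08]],[0.3,[-31,14,0],[0,0,0.08]],[0.3,[-30,16,0],[0,0,0.09]]]
end [ 0.503 -0.153  0.25   1.098]
```

{"name": "carry_out", "arguments": {"commands": [[0.3,[0,0,0],[0,0,0]],[0.3,[0,0,0],[0,0,0]],[0.3,[0,0,0],[0,0,0]],[0.3,[0,0,0],[0,0,0]],[0.3,[0,0,-35],[0,0,0]],[0.3,[0,0,-35],[0,0,0]],[0.3,[0,0,-35],[0,0,0]],[0.3,[0,0,-36],[0,0,0]],[0.3,[0,0,-35],[0,0,0]],[0.3,[0,0,-35],[0,0,0]]]}}

```text
time_s: 12.55
ee_pos: [0.5282, 0.2365, 0.2506]
eef_rot: [3.142, 0.0, 1.998]
force: [-1.0, -0.4, 0.6]
grip_width: 0.0656
grip_force: 0.0
```

{"name": "carry_out", "arguments": {"commands": [[0.3,[-30,-24,0],[0,0,0.08]],[0.3,[-32,-22,0],[0,0,0.08]],[0.3,[-33,-19,0],[0,0,0.08]],[0.3,[-35,-16,0],[0,0,0.08]],[0.3,[-36,-14,0],[0,0,0.08]],[0.3,[-34,3,0],[0,0,0.08]],[0.3,[-34,6,0],[0,0,0.09]],[0.3,[-33,8,0],[0,0,0.08]],[0.3,[-32,11,0],[0,0,0.08]],[0.3,[-31,14,0],[0,0,0.08]]]}}

```text
time_s: 13.8
ee_pos: [0.4992, -0.1203, 0.2495]
eef_rot: [3.141, -0.0, 1.185]
force: [0.6, -0.1, -0.9]
grip_width: 0.0657
grip_force: 0.0
```

{"name": "carry_out", "arguments": {"commands": [[0.3,[-30,16,0],[0,0,0.09]],[0.3,[0,0,0],[0,0,0]]]}}

```text
time_s: 14.05
ee_pos: [0.5027, -0.1545, 0.2491]
eef_rot: [-3.141, 0.0, 1.095]
force: [-1.6, -0.0, -0.3]
grip_width: 0.0659
grip_force: 0.0
```

Run:
```python
from h import *
r=snap("wrist","w4.png");o=ctrl.get_obs();print(o["ee_pos"],o["eef_rot"],o["grip_width"],o["time_s"])
for d in ctrl.place_of("jar_a","wrist")[:3]+ctrl.place_of("bulb_pipette","wrist")[:2]: print(d)
```

```text
[ 0.50273171 -0.15340684  0.24917113] [-3.14101882e+00 -6.74230912e-05  1.09705551e+00] 0.06614353569244676 14.1
{'at': [0.5067, -0.1499, 0.0028], 'score': 0.63}
```

View pics/w4.png

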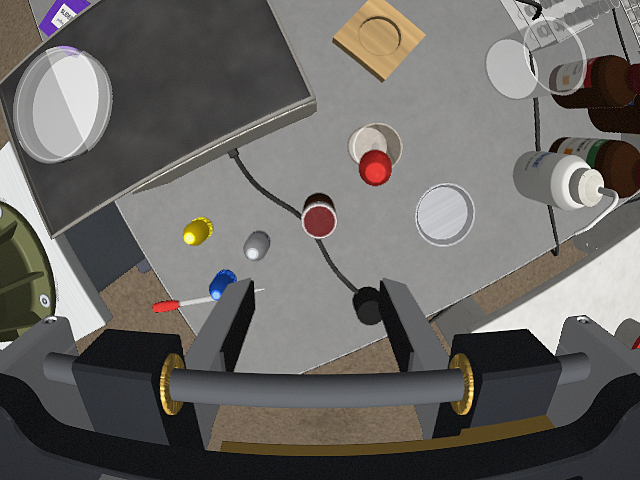

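Run:
```python
from h import *
r=ctrl.camera("wrist");b=ctrl.camera("side")
print("jar cap",wz(r,(319,221),.079),"cup base",wz(r,(370,147),.003), "cup rim",wz(r,(378,147),.076))
c,d=ray(b,(385,178))
P=[c+d*s for s in np.linspace(.1,3,2000)]
for z in (.1,.12,.14,.16,.18,.2): print(z,wz(r,(375,167),z),atz(b,(385,178),z))
```

```text
jar cap [ 0.507 -0.15   0.079] cup base [ 0.591 -0.114  0.003] cup rim [ 0.589 -0.112  0.076]
0.1 [ 0.576 -0.124  0.1  ] [ 0.716 -0.084  0.1  ]
0.12 [ 0.573 -0.122  0.12 ] [ 0.682 -0.091  0.12 ]
0.14 [ 0.571 -0.119  0.14 ] [ 0.648 -0.099  0.14 ]
0.16 [ 0.569 -0.117  0.16 ] [ 0.614 -0.106  0.16 ]
0.18 [ 0.567 -0.114  0.18 ] [ 0.581 -0.113  0.18 ]
0.2 [ 0.564 -0.111  0.2  ] [ 0.547 -0.121  0.2  ]
```

The jar is at (0.507, -0.150) and the bulb at (0.566, -0.114), with its top near 0.21. At yaw 1.05, gripping a little high, both the bulb and the lamp supply are cleared.

Run:
```python
from h import *
plan([(.505,-.1535,.12,1.05,4),(.505,-.1535,.046,1.05,4)],.3)
```

```text
[[0.3,[0,1,32],[0,0,0.01]],[0.3,[0,0,33],[0,0,0.01]],[0.3,[0,1,32],[0,0,0.02]],[0.3,[0,0,33],[0,0,0.01]],[0.3,[0,0,18],[0,0,0.0]],[0.3,[0,0,19],[0,0,0.0]],[0.3,[0,0,18],[0,0,0.0]],[0.3,[0,0,19],[0,0,0.0]]]
end [ 0.505 -0.153  0.046  1.049]
```

{"name": "carry_out", "arguments": {"commands": [[0.3,[0,2,32],[0,0,0.02]],[0.3,[0,0,33],[0,0,0.02]],[0.3,[0,0,32],[0,0,0.01]],[0.3,[0,0,33],[0,0,0]],[0.3,[0,0,18],[0,0,0]],[0.3,[0,0,19],[0,0,0]],[0.3,[0,0,18],[0,0,0]],[0.3,[0,0,19],[0,0,0]],[0.3,[0,0,0],[0,0,0]]]}}

```text
time_s: 15.42
ee_pos: [0.5041, -0.1531, 0.0446]
eef_rot: [-3.14, 0.0, 1.049]
force: [-0.6, 0.0, -0.0]
grip_width: 0.0657
grip_force: 0.0
```

{"name": "carry_out", "arguments": {"commands": [[0.8,[0,0,0],[0,0,0]],[0.8,[0,0,0],[0,0,0]],[0.8,[0,0,0],[0,0,0]],[0.8,[0,0,0],[0,0,0]],[0.8,[0,0,0],[0,0,0]],[0.8,[0,0,0],[0,0,0]],[0.8,[0,0,-10],[0,0,0]]]}}

```text
time_s: 16.3
ee_pos: [0.5041, -0.1537, 0.0551]
eef_rot: [-3.14, 0.0, 1.048]
force: [0.3, 0.6, 0.7]
grip_width: 0.0351
grip_force: 14.0
```

Run:
```python
from h import *
plan([(.505,-.153,.275,1.05,6),(.49,0,.28,1.4,4),(.467,.233,.26,2.0,6),(.467,.233,.10,2.0,4),(.467,.233,.053,2.0,3)],.8)
```

```text
[[0.8,[0,0,-37],[0,0,0.0]],[0.8,[0,0,-36],[0,0,0.0]],[0.8,[1,0,-37],[0,0,0.0]],[0.8,[0,0,-37],[0,0,0.0]],[0.8,[0,0,-36],[0,0,0.0]],[0.8,[0,0,-37],[0,0,0.0]],[0.8,[31,-22,-1],[0,0,-0.09]],[0.8,[33,-20,-1],[0,0,-0.09]],[0.8,[35,-16,-2],[0,0,-0.08]],[0.8,[36,-13,-1],[0,0,-0.09]]]
[[0.8,[38,-11,3],[0,0,-0.1]],[0.8,[38,-6,4],[0,0,-0.1]],[0.8,[39,-3,3],[0,0,-0.1]],[0.8,[39,1,3],[0,0,-0.1]],[0.8,[39,5,4],[0,0,-0.1]],[0.8,[38,9,3],[0,0,-0.1]],[0.8,[0,0,40],[0,0,0.0]],[0.8,[0,0,40],[0,0,0.0]],[0.8,[0,0,40],[0,0,0.0]],[0.8,[0,0,40],[0,0,0.0]]]
[[0.8,[0,0,16],[0,0,0.0]],[0.8,[0,0,15],[0,0,0.0]],[0.8,[0,0,16],[0,0,0.0]]]
end [0.467 0.233 0.053 1.998]
```

Opening at yaw 2.0 would push the first jar, so I'll place this one with the fingers closing along world y (yaw 3.1).

Run:
```python
from h import *
plan([(.505,-.153,.275,1.05,6),(.49,0,.28,1.65,4),(.471,.234,.26,3.1,10)],.8)
```

```text
[[0.8,[0,0,-37],[0,0,0.0]],[0.8,[0,0,-36],[0,0,0.0]],[0.8,[1,0,-37],[0,0,0.0]],[0.8,[0,0,-37],[0,0,0.0]],[0.8,[0,0,-36],[0,0,0.0]],[0.8,[0,0,-37],[0,0,0.0]],[0.8,[31,-22,-1],[0,0,-0.15]],[0.8,[35,-18,-1],[0,0,-0.15]],[0.8,[36,-12,-2],[0,0,-0.15]],[0.8,[38,-6,-1],[0,0,-0.15]]]
[[0.8,[23,0,2],[0,0,-0.15]],[0.8,[24,3,2],[0,0,-0.14]],[0.8,[22,7,2],[0,0,-0.15]],[0.8,[21,10,2],[0,0,-0.14]],[0.8,[20,13,2],[0,0,-0.15]],[0.8,[18,15,2],[0,0,-0.14]],[0.8,[15,18,2],[0,0,-0.15]],[0.8,[12,20,2],[0,0,-0.14]],[0.8,[10,21,2],[0,0,-0.15]],[0.8,[6,23,2],[0,0,-0.14]]]
end [0.471 0.234 0.26  3.098]
```

{"name": "carry_out", "arguments": {"commands": [[0.8,[0,0,-37],[0,0,0]],[0.8,[0,0,-36],[0,0,0]],[0.8,[1,0,-37],[0,0,0]],[0.8,[0,0,-37],[0,0,0]],[0.8,[0,0,-36],[0,0,0]],[0.8,[0,0,-37],[0,0,0]],[0.8,[31,-22,-1],[0,0,-0.15]],[0.8,[35,-18,-1],[0,0,-0.15]],[0.8,[36,-12,-2],[0,0,-0.15]],[0.8,[38,-6,-1],[0,0,-0.15]]]}}

```text
time_s: 17.55
ee_pos: [0.4901, 0.0013, 0.2809]
eef_rot: [3.142, 0.0, 1.653]
force: [0.3, 0.2, -0.4]
grip_width: 0.0352
grip_force: 14.0
```

{"name": "carry_out", "arguments": {"commands": [[0.8,[23,0,2],[0,0,-0.15]],[0.8,[24,3,2],[0,0,-0.14]],[0.8,[22,7,2],[0,0,-0.15]],[0.8,[21,10,2],[0,0,-0.14]],[0.8,[20,13,2],[0,0,-0.15]],[0.8,[18,15,2],[0,0,-0.14]],[0.8,[15,18,2],[0,0,-0.15]],[0.8,[12,20,2],[0,0,-0.14]],[0.8,[10,21,2],[0,0,-0.15]],[0.8,[6,23,2],[0,0,-0.14]]]}}

```text
time_s: 18.8
ee_pos: [0.471, 0.2345, 0.2607]
eef_rot: [-3.141, -0.0, 3.103]
force: [-0.2, -0.3, -0.2]
grip_width: 0.0353
grip_force: 14.0
```

Run:
```python
from h import *
r=snap("wrist","w5.png");o=ctrl.get_obs();print(o["ee_pos"],o["eef_rot"],o["grip_width"],o["time_s"])
for d in ctrl.place_of("jar_a","wrist")[:3]+ctrl.place_of("jar_tray","wrist")[:2]: print(d)
plan([(.471,.234,.10,3.1,4),(.471,.234,.052,3.1,3)],.8)
```

```text
[0.47058071 0.23648063 0.26034142] [ 3.14121306e+00 -6.66085972e-04  3.11059143e+00] 0.03533168940965499 18.85
{'at': [0.4709, 0.2339, 0.2157], 'score': 0.56}
{'at': [0.4958, 0.2318, -0.0041], 'score': 0.81}
[[0.8,[0,0,40],[0,0,0.0]],[0.8,[0,0,40],[0,0,0.0]],[0.8,[0,0,40],[0,0,0.0]],[0.8,[0,0,40],[0,0,0.0]],[0.8,[0,0,16],[0,0,0.0]],[0.8,[0,0,16],[0,0,0.0]],[0.8,[0,0,16],[0,0,0.0]]]
end [0.471 0.234 0.052 3.098]
```

View pics/w5.png

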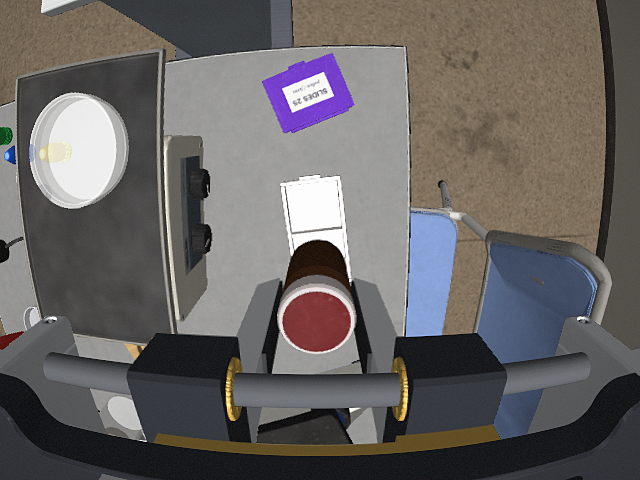

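Run:
```python
from h import *
r=ctrl.camera("wrist")
for u in [(282,184),(340,177),(290,235),(345,227)]: print(wz(r,u,.022))
```

```text
[0.439 0.198 0.022]
[0.434 0.263 0.022]
[0.499 0.203 0.022]
[0.492 0.267 0.022]
```

{"name": "carry_out", "arguments": {"commands": [[0.8,[2,0,40],[0,0,0]],[0.8,[0,0,40],[0,0,0]],[0.8,[0,0,40],[0,0,0]],[0.8,[0,0,40],[0,0,0]],[0.8,[0,0,20],[0,0,0]],[0.8,[0,0,18],[0,0,0]],[0.8,[0,0,8],[0,0,0]],[0.8,[0,0,2],[0,0,0]],[0.8,[0,0,0],[0,0,0]]]}}

```text
time_s: 20.12
ee_pos: [0.4696, 0.2339, 0.0531]
eef_rot: [3.141, 0.001, 3.097]
force: [0.0, 0.5, -0.7]
grip_width: 0.0351
grip_force: 14.0
```

{"name": "carry_out", "arguments": {"commands": [[0.8,[0,0,1],[0,0,0]],[0.8,[0,0,1],[0,0,0]],[0.8,[0,0,0],[0,0,0]]]}}

```text
time_s: 20.5
ee_pos: [0.4693, 0.2339, 0.0505]
eef_rot: [-3.142, 0.0, 3.098]
force: [-0.5, -0.6, -1.2]
grip_width: 0.0355
grip_force: 14.0
```

{"name": "carry_out", "arguments": {"commands": [[0.8,[0,0,1],[0,0,0]],[0.8,[0,0,1],[0,0,0]],[0.8,[0,0,0],[0,0,0]]]}}

```text
time_s: 20.88
ee_pos: [0.4698, 0.2344, 0.0495]
eef_rot: [3.141, 0.001, 3.098]
force: [-1.9, 0.3, 11.2]
grip_width: 0.035
grip_force: 14.0
```

{"name": "carry_out", "arguments": {"commands": [[0.35,[0,0,0],[0,0,0]],[0.35,[0,0,0],[0,0,0]],[0.35,[0,0,0],[0,0,0]],[0.35,[0,0,0],[0,0,0]],[0.35,[0,0,-35],[0,0,0]],[0.35,[0,0,-40],[0,0,0]],[0.35,[0,0,-40],[0,0,0]],[0.35,[0,0,-40],[0,0,0]],[0.35,[0,0,-45],[0,0,0]]]}}

```text
time_s: 22.0
ee_pos: [0.469, 0.2338, 0.2496]
eef_rot: [-3.141, -0.001, 3.098]
force: [0.5, -0.5, 0.6]
grip_width: 0.061
grip_force: 0.0
```

Run:
```python
from h import *
r=snap("wrist","w6.png");o=ctrl.get_obs();print(o["ee_pos"],o["force"],o["time_s"])
for d in ctrl.place_of("jar_a","wrist")[:3]: print(d)
plan([(.43,.05,.25,2.0,8),(.425,-.156,.23,1.05,6)],.47)
```

```text
[0.47053849 0.23446412 0.25586002] [-0.39782125 -0.3335678   5.97009507] 22.05
{'at': [0.4684, 0.2352, 0.0055], 'score': 0.72}
{'at': [0.5237, 0.2368, 0.0039], 'score': 0.63}
{'at': [0.4991, 0.235, -0.0003], 'score': 0.21}
[[0.47,[4,-23,0],[0,0,0.14]],[0.47,[1,-24,1],[0,0,0.13]],[0.47,[-2,-23,0],[0,0,0.14]],[0.47,[-6,-23,1],[0,0,0.14]],[0.47,[-9,-22,0],[0,0,0.14]],[0.47,[-12,-21,0],[0,0,0.13]],[0.47,[-14,-19,1],[0,0,0.14]],[0.47,[-16,-16,0],[0,0,0.14]],[0.47,[-31,-15,3],[0,0,0.16]],[0.47,[-33,-10,4],[0,0,0.16]]]
[[0.47,[-34,-4,3],[0,0,0.15]],[0.47,[-35,0,3],[0,0,0.16]],[0.47,[-33,6,4],[0,0,0.16]],[0.47,[-33,12,3],[0,0,0.16]]]
end [ 0.425 -0.156  0.23   1.048]
```

Both jars stand in their bays. Next is the objective.

{"name": "carry_out", "arguments": {"commands": [[0.47,[4,-23,0],[0,0,0.14]],[0.47,[1,-24,1],[0,0,0.13]],[0.47,[-2,-23,0],[0,0,0.14]],[0.47,[-6,-23,1],[0,0,0.14]],[0.47,[-9,-22,0],[0,0,0.14]],[0.47,[-12,-21,0],[0,0,0.13]],[0.47,[-14,-19,1],[0,0,0.14]],[0.47,[-16,-16,0],[0,0,0.14]],[0.47,[-31,-15,3],[0,0,0.16]],[0.47,[-33,-10,4],[0,0,0.16]]]}}

```text
time_s: 23.35
ee_pos: [0.4268, -0.0199, 0.2378]
eef_rot: [-3.141, -0.0, 1.673]
force: [1.1, -0.2, 0.2]
grip_width: 0.0498
grip_force: 0.0
```

{"name": "carry_out", "arguments": {"commands": [[0.47,[-34,-4,3],[0,0,0.15]],[0.47,[-35,0,3],[0,0,0.16]],[0.47,[-33,6,4],[0,0,0.16]],[0.47,[-33,12,3],[0,0,0.16]],[0.47,[0,0,0],[0,0,0]]]}}

```text
time_s: 23.98
ee_pos: [0.4234, -0.1581, 0.2244]
eef_rot: [-3.14, 0.0, 1.044]
force: [-0.3, 0.2, 0.7]
grip_width: 0.0496
grip_force: 0.0
```

Run:
```python
from h import *
r=snap("wrist","w7.png");o=ctrl.get_obs();print(o["ee_pos"],o["eef_rot"],o["time_s"])
for d in ctrl.place_of("objective","wrist")[:4]: print(d)
for d in ctrl.outline_of("objective","wrist")[:4]:
  m=d["region"];ys,xs=np.nonzero(m);print(d["score"],xs.min(),xs.max(),ys.min(),ys.max(),r["img"][m].mean(0).round(),wz(r,(xs.mean(),ys.mean()),.025))
```

```text
[ 0.42358528 -0.1571093   0.22471889] [-3.14036001e+00  2.76664440e-05  1.04749771e+00] 24.025
{'at': [0.3264, -0.2308, 0.0012], 'score': 0.81}
{'at': [0.4241, -0.1588, 0.0011], 'score': 0.61}
{'at': [0.3624, -0.1816, -0.0002], 'score': 0.58}
{'at': [0.3669, -0.1097, 0.0035], 'score': 0.57}
0.89 234 264 188 217 [ 39. 161. 178.] [ 0.372 -0.107  0.025]
0.79 303 329 200 230 [137. 135. 134.] [ 0.425 -0.155  0.025]
0.76 267 287 296 330 [ 61. 118.  41.] [ 0.33  -0.23   0.025]
0.58 265 290 246 278 [151.  79.  40.] [ 0.364 -0.178  0.025]
```

View pics/w7.png

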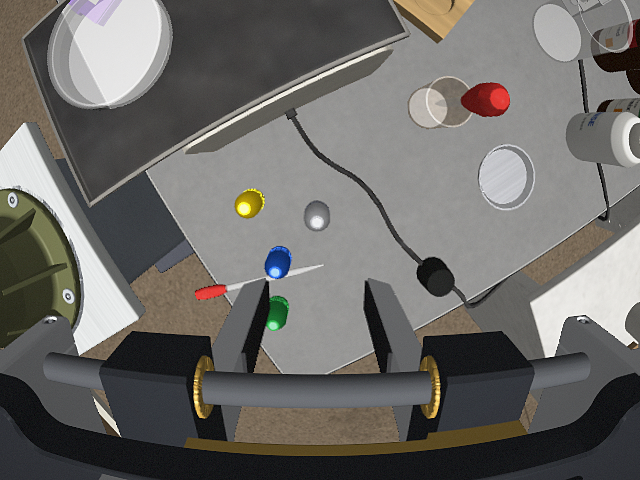

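The steel objective is at (316,215), neutral grey; yellow is at (249,203), blue (278,262) and green (276,313). I'll take the grey one at (0.425, -0.156).

Run:
```python
from h import *
plan([(.425,-.156,.08,1.05,4),(.425,-.156,.006,1.05,5)],.47)
```

```text
[[0.47,[0,0,36],[0,0,0.0]],[0.47,[0,0,37],[0,0,0.0]],[0.47,[1,1,36],[0,0,0.0]],[0.47,[0,0,36],[0,0,0.0]],[0.47,[0,0,15],[0,0,0.0]],[0.47,[0,0,15],[0,0,0.0]],[0.47,[0,0,14],[0,0,0.0]],[0.47,[0,0,15],[0,0,0.0]],[0.47,[0,0,15],[0,0,0.0]]]
end [ 0.425 -0.156  0.006  1.05 ]
```

{"name": "carry_out", "arguments": {"commands": [[0.47,[1,1,36],[0,0,0]],[0.47,[1,0,36],[0,0,0]],[0.47,[0,0,36],[0,0,0]],[0.47,[0,0,36],[0,0,0]],[0.47,[0,0,20],[0,0,0]],[0.47,[0,0,20],[0,0,0]],[0.47,[0,0,20],[0,0,0]],[0.47,[0,0,10],[0,0,0]],[0.47,[0,0,4],[0,0,0]],[0.47,[0,0,0],[0,0,0]]]}}

```text
time_s: 25.38
ee_pos: [0.426, -0.1554, 0.0077]
eef_rot: [3.141, -0.0, 1.048]
force: [0.1, -0.0, 1.0]
grip_width: 0.0499
grip_force: 0.0
```

{"name": "carry_out", "arguments": {"commands": [[0.9,[0,0,0],[0,0,0]],[0.9,[0,0,0],[0,0,0]],[0.9,[0,0,0],[0,0,0]],[0.9,[0,0,0],[0,0,0]],[0.9,[0,0,0],[0,0,0]],[0.9,[0,0,-10],[0,0,0]]], "squeeze": 20}}

```text
time_s: 26.12
ee_pos: [0.4253, -0.1553, 0.0173]
eef_rot: [-3.14, 0.0, 1.048]
force: [0.3, -1.1, -1.0]
grip_width: 0.0263
grip_force: 20.0
```

Run:
```python
from h import *
a=ctrl.camera("scene")
for u in [(345,300),(320,320),(305,350),(375,260)]: print(u,[atz(a,u,z) for z in (.15,.25,.35)])
plan([(.425,-.156,.255,1.05,6),(.655,-.012,.255,.3,8)],.9)
```

```text
(345, 300) [array([0.725, 0.114, 0.15 ]), array([0.776, 0.126, 0.25 ]), array([0.827, 0.138, 0.35 ])]
(320, 320) [array([0.774, 0.09 , 0.15 ]), array([0.817, 0.106, 0.25 ]), array([0.861, 0.122, 0.35 ])]
(305, 350) [array([0.828, 0.088, 0.15 ]), array([0.863, 0.104, 0.25 ]), array([0.898, 0.12 , 0.35 ])]
(375, 260) [array([0.632, 0.134, 0.15 ]), array([0.698, 0.143, 0.25 ]), array([0.764, 0.152, 0.35 ])]
[[0.9,[0,0,-39],[0,0,0.0]],[0.9,[0,0,-40],[0,0,0.0]],[0.9,[0,0,-39],[0,0,0.0]],[0.9,[-1,-1,-40],[0,0,0.0]],[0.9,[0,0,-39],[0,0,0.0]],[0.9,[0,0,-39],[0,0,0.0]],[0.9,[30,16,0],[0,0,0.09]],[0.9,[31,13,0],[0,0,0.1]],[0.9,[33,10,0],[0,0,0.09]],[0.9,[33,7,0],[0,0,0.09]]]
[[0.9,[34,4,0],[0,0,0.1]],[0.9,[34,1,0],[0,0,0.09]],[0.9,[34,-3,0],[0,0,0.09]],[0.9,[33,-5,0],[0,0,0.1]]]
end [ 0.655 -0.012  0.255  0.298]
```

{"name": "carry_out", "arguments": {"commands": [[0.9,[0,0,-39],[0,0,0]],[0.9,[0,0,-40],[0,0,0]],[0.9,[0,0,-39],[0,0,0]],[0.9,[-1,-1,-40],[0,0,0]],[0.9,[0,0,-39],[0,0,0]],[0.9,[0,0,-39],[0,0,0]],[0.9,[30,16,0],[0,0,0.09]],[0.9,[31,13,0],[0,0,0.1]],[0.9,[33,10,0],[0,0,0.09]],[0.9,[33,7,0],[0,0,0.09]]]}}

```text
time_s: 27.42
ee_pos: [0.5402, -0.083, 0.2536]
eef_rot: [3.141, -0.0, 0.675]
force: [-0.4, 0.3, -0.9]
grip_width: 0.0264
grip_force: 20.0
```

{"name": "carry_out", "arguments": {"commands": [[0.9,[34,4,0],[0,0,0.1]],[0.9,[34,1,0],[0,0,0.09]],[0.9,[34,-3,0],[0,0,0.09]],[0.9,[33,-5,0],[0,0,0.1]],[0.9,[0,0,0],[0,0,0]]]}}

```text
time_s: 28.05
ee_pos: [0.6553, -0.0107, 0.2525]
eef_rot: [-3.141, 0.001, 0.298]
force: [-0.8, -0.1, -1.1]
grip_width: 0.0265
grip_force: 20.0
```

Run:
```python
from h import *
r=snap("wrist","w8.png");o=ctrl.get_obs();print(o["ee_pos"],o["eef_rot"],o["grip_width"],o["time_s"])
for t in ["objective_block","objective"]:
  for d in ctrl.place_of(t,"wrist")[:2]: print(t,d)
```

```text
[ 0.6546567  -0.01142257  0.25278852] [-3.14125330e+00  1.07441000e-03  2.99288203e-01] 0.02647775187139965 28.1
objective_block {'at': [0.6532, -0.0098, 0.0017], 'score': 0.74}
objective_block {'at': [0.6309, -0.2238, 0.0009], 'score': 0.17}
objective {'at': [0.6528, -0.0115, 0.243], 'score': 0.97}
objective {'at': [0.3679, -0.1089, 0.0018], 'score': 0.86}
```

View pics/w8.png

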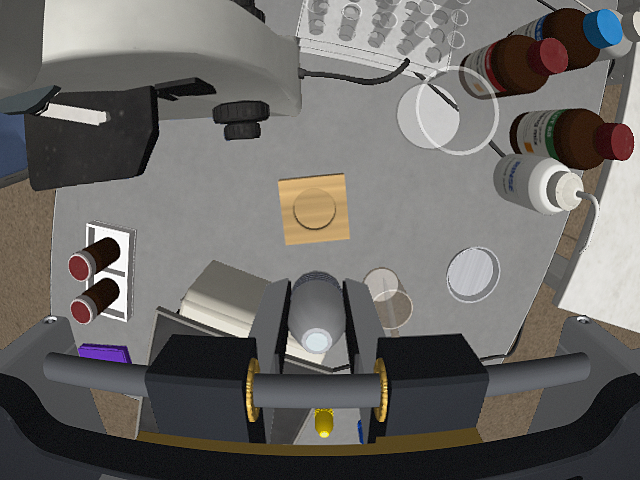

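Both jars are upright in the tray at (95,255) and (95,300). The recess is centred at (315,209).

Run:
```python
from h import *
r=ctrl.camera("wrist")
print(wz(r,(315,209),.022),wz(r,(315,209),.010))
plan([(.656,-.010,.08,.3,5),(.656,-.010,.021,.3,4)],.9)
```

```text
[ 0.658 -0.009  0.022] [ 0.656 -0.009  0.01 ]
[[0.9,[0,0,35],[0,0,0.0]],[0.9,[1,-1,35],[0,0,0.0]],[0.9,[0,0,34],[0,0,0.0]],[0.9,[1,0,35],[0,0,0.0]],[0.9,[0,-1,35],[0,0,0.0]],[0.9,[0,0,15],[0,0,0.0]],[0.9,[0,0,14],[0,0,0.0]],[0.9,[0,0,15],[0,0,0.0]],[0.9,[0,0,15],[0,0,0.0]]]
end [ 0.655 -0.01   0.021  0.298]
```

The fingertips would foul the block rim with this low grip: the tips would sit at 18 mm, below the 22 mm top, and outside the recess. I'll set the objective on clear bench at (0.68, -0.11) and regrip it higher.

Run:
```python
from h import *
plan([(.68,-.112,.20,.3,3),(.68,-.112,.06,.3,4),(.68,-.112,.010,.3,3)],.9)
```

```text
[[0.9,[-2,34,18],[0,0,0.0]],[0.9,[-1,35,18],[0,0,0.0]],[0.9,[-2,34,18],[0,0,0.0]],[0.9,[0,0,35],[0,0,0.0]],[0.9,[0,0,35],[0,0,0.0]],[0.9,[0,0,35],[0,0,0.0]],[0.9,[0,0,35],[0,0,0.0]],[0.9,[0,0,17],[0,0,0.0]],[0.9,[0,0,16],[0,0,0.0]],[0.9,[0,0,17],[0,0,0.0]]]
end [ 0.68  -0.112  0.01   0.298]
```

{"name": "carry_out", "arguments": {"commands": [[0.9,[-2,34,18],[0,0,0]],[0.9,[-1,35,18],[0,0,0]],[0.9,[-2,34,18],[0,0,0]],[0.9,[0,0,35],[0,0,0]],[0.9,[0,0,35],[0,0,0]],[0.9,[0,0,35],[0,0,0]],[0.9,[0,0,35],[0,0,0]],[0.9,[0,0,19],[0,0,0]],[0.9,[0,0,16],[0,0,0]],[0.9,[0,0,13],[0,0,0]]]}}

```text
time_s: 29.5
ee_pos: [0.6804, -0.112, 0.0115]
eef_rot: [3.141, -0.001, 0.298]
force: [-0.4, -0.9, -1.2]
grip_width: 0.0265
grip_force: 20.0
```

{"name": "carry_out", "arguments": {"commands": [[0.9,[0,0,1],[0,0,0]],[0.9,[0,0,1],[0,0,0]],[0.9,[0,0,0],[0,0,0]]]}}

```text
time_s: 29.88
ee_pos: [0.6804, -0.1118, 0.0101]
eef_rot: [3.141, -0.001, 0.298]
force: [0.4, -0.1, 0.4]
grip_width: 0.0262
grip_force: 20.0
```

{"name": "carry_out", "arguments": {"commands": [[0.9,[0,0,1],[0,0,0]],[0.9,[0,0,1],[0,0,0]],[0.9,[0,0,1],[0,0,0]],[0.9,[0,0,0],[0,0,0]]]}}

```text
time_s: 30.38
ee_pos: [0.6803, -0.1118, 0.0077]
eef_rot: [3.141, -0.001, 0.298]
force: [-5.6, 1.4, 10.2]
grip_width: 0.0266
grip_force: 20.0
```

{"name": "carry_out", "arguments": {"commands": [[0.5,[0,0,0],[0,0,0]],[0.5,[0,0,0],[0,0,0]],[0.5,[0,0,0],[0,0,0]],[0.5,[0,0,-9],[0,0,0]],[0.5,[0,0,0],[0,0,0]],[0.9,[0,0,0],[0,0,0]],[0.9,[0,0,0],[0,0,0]],[0.9,[0,0,0],[0,0,0]],[0.9,[0,0,0],[0,0,0]],[0.9,[0,0,0],[0,0,0]]]}}

```text
time_s: 31.62
ee_pos: [0.68, -0.1118, 0.0153]
eef_rot: [-3.141, 0.0, 0.298]
force: [1.2, 0.3, -1.6]
grip_width: 0.0261
grip_force: 20.0
```

Run:
```python
from h import *
o=ctrl.get_obs();print(o["ee_pos"],o["grip_width"],o["grip_force"],o["force"])
plan([(.68,-.112,.08,.3,3),(.656,-.010,.08,.3,4),(.656,-.010,.030,.3,3)],.9)
```

```text
[ 0.67997755 -0.11176095  0.01529781] 0.026076716225179937 19.99964667716995 [ 1.19254114  0.29314327 -1.59902694]
[[0.9,[0,0,-22],[0,0,0.0]],[0.9,[0,0,-21],[0,0,0.0]],[0.9,[0,0,-22],[0,0,0.0]],[0.9,[2,-26,0],[0,0,0.0]],[0.9,[1,-26,0],[0,0,0.0]],[0.9,[2,-26,0],[0,0,0.0]],[0.9,[2,-26,0],[0,0,0.0]],[0.9,[0,0,17],[0,0,0.0]],[0.9,[0,0,17],[0,0,0.0]],[0.9,[0,0,16],[0,0,0.0]]]
end [ 0.656 -0.01   0.03   0.298]
```

{"name": "carry_out", "arguments": {"commands": [[0.9,[0,0,-22],[0,0,0]],[0.9,[0,0,-21],[0,0,0]],[0.9,[0,0,-22],[0,0,0]],[0.9,[2,-26,0],[0,0,0]],[0.9,[1,-26,0],[0,0,0]],[0.9,[2,-26,0],[0,0,0]],[0.9,[2,-26,0],[0,0,0]],[0.9,[0,0,0],[0,0,0]],[0.9,[0,0,20],[0,0,0]],[0.9,[0,0,16],[0,0,0]]]}}

```text
time_s: 32.88
ee_pos: [0.6556, -0.0108, 0.0421]
eef_rot: [-3.141, 0.002, 0.297]
force: [0.5, -0.1, -1.6]
grip_width: 0.0266
grip_force: 20.0
```

{"name": "carry_out", "arguments": {"commands": [[0.9,[0,0,12],[0,0,0]],[0.9,[0,0,3],[0,0,0]],[0.9,[0,0,2],[0,0,0]],[0.9,[0,0,0],[0,0,0]]]}}

```text
time_s: 33.38
ee_pos: [0.6565, -0.0104, 0.0278]
eef_rot: [3.141, -0.001, 0.298]
force: [0.1, -0.3, -1.3]
grip_width: 0.0262
grip_force: 20.0
```

{"name": "carry_out", "arguments": {"commands": [[0.9,[0,0,1],[0,0,0]],[0.9,[0,0,1],[0,0,0]],[0.9,[0,0,0],[0,0,0]]]}}

```text
time_s: 33.75
ee_pos: [0.6562, -0.0103, 0.0254]
eef_rot: [-3.142, -0.0, 0.298]
force: [-0.0, -0.3, -2.0]
grip_width: 0.0264
grip_force: 20.0
```

{"name": "carry_out", "arguments": {"commands": [[0.9,[0,0,1],[0,0,0]],[0.9,[0,0,1],[0,0,0]],[0.9,[0,0,0],[0,0,0]]]}}

```text
time_s: 34.12
ee_pos: [0.6565, -0.0102, 0.0252]
eef_rot: [3.141, -0.001, 0.298]
force: [-7.9, 1.2, 14.2]
grip_width: 0.0264
grip_force: 20.0
```

{"name": "carry_out", "arguments": {"commands": [[0.5,[0,0,0],[0,0,0]],[0.5,[0,0,0],[0,0,0]],[0.5,[0,0,0],[0,0,0]],[0.5,[0,0,-10],[0,0,0]],[0.5,[0,0,-30],[0,0,0]],[0.5,[0,0,-45],[0,0,0]],[0.5,[0,0,-50],[0,0,0]],[0.5,[0,0,-50],[0,0,0]],[0.3,[0,0,-50],[0,0,0]]]}}

```text
time_s: 35.25
ee_pos: [0.6559, -0.0103, 0.261]
eef_rot: [3.141, -0.001, 0.298]
force: [0.7, 0.2, 0.2]
grip_width: 0.054
grip_force: 0.0
```

Run:
```python
from h import *
r=snap("wrist","w9.png");o=ctrl.get_obs();print(o["ee_pos"],o["time_s"])
for d in ctrl.place_of("objective","wrist")[:4]: print(d)
a=ctrl.camera("scene");b=ctrl.camera("side")
print("bottle base",atz(b,(463,224),0),"mid",tri(a,(160,272),b,(466,200)),"counter corner",tri(a,(142,235),b,(556,140)))
print("dish",wz(r,(472,275),.014))
plan([(.505,-.284,.25,1.5,10)],.3)
cv2.imwrite("pics/w9c.png",cv2.resize(r["img"][150:360,240:520],None,fx=2.8,fy=2.8))
```

```text
[ 0.65733354 -0.01035112  0.26869877] 35.3
{'at': [0.3658, -0.111, -0.0007], 'score': 0.91}
{'at': [0.6556, -0.0111, 0.0101], 'score': 0.87}
{'at': [0.3261, -0.2337, 0.0005], 'score': 0.64}
{'at': [0.3648, -0.1828, 0.0013], 'score': 0.55}
bottle base [ 0.766 -0.243  0.   ] mid (array([ 0.765, -0.242,  0.059]), np.float64(0.007)) counter corner (array([ 0.755, -0.315,  0.178]), np.float64(0.115))
dish [ 0.636 -0.227  0.014]
[[0.3,[-22,22,1],[0,0,-0.12]],[0.3,[-25,19,1],[0,0,-0.12]],[0.3,[-27,15,1],[0,0,-0.12]],[0.3,[-29,13,1],[0,0,-0.12]],[0.3,[-30,9,1],[0,0,-0.12]],[0.3,[-31,5,1],[0,0,-0.12]],[0.3,[-31,1,1],[0,0,-0.12]],[0.3,[-31,-2,1],[0,0,-0.12]],[0.3,[-31,-6,0],[0,0,-0.12]],[0.3,[-30,-10,1],[0,0,-0.12]]]
end [ 0.505 -0.284  0.25   1.498]
```

View pics/w9c.png

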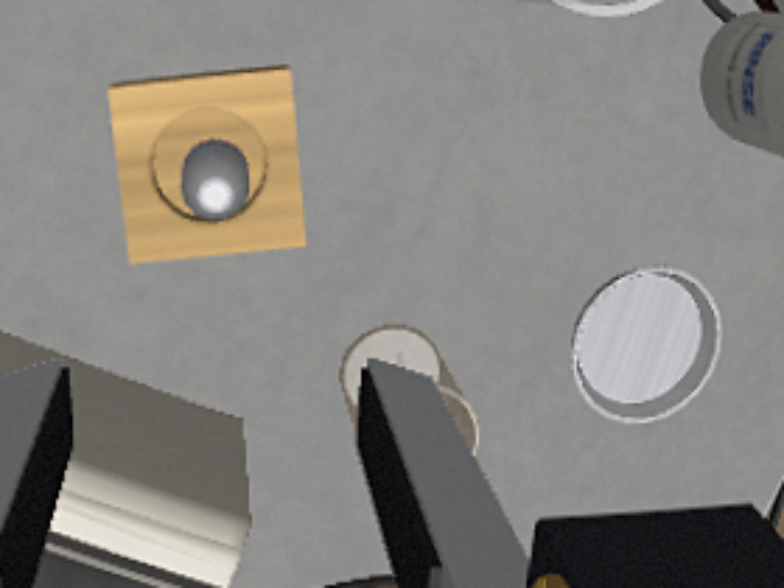

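The objective stands upright in the recess. Next the stopper. First I'll check how far away the side counter is.

{"name": "carry_out", "arguments": {"commands": [[0.3,[-22,22,1],[0,0,-0.12]],[0.3,[-25,19,1],[0,0,-0.12]],[0.3,[-27,15,1],[0,0,-0.12]],[0.3,[-29,13,1],[0,0,-0.12]],[0.3,[-30,9,1],[0,0,-0.12]],[0.3,[-31,5,1],[0,0,-0.12]],[0.3,[-31,1,1],[0,0,-0.12]],[0.3,[-31,-2,1],[0,0,-0.12]],[0.3,[-31,-6,0],[0,0,-0.12]],[0.3,[-30,-10,1],[0,0,-0.12]]]}}

```text
time_s: 36.7
ee_pos: [0.5035, -0.2848, 0.248]
eef_rot: [-3.14, -0.001, 1.502]
force: [-0.1, -0.2, -0.8]
grip_width: 0.0657
grip_force: 0.0
```

Run:
```python
from h import *
r=snap("wrist","w10.png");o=ctrl.get_obs();print(o["ee_pos"],o["eef_rot"],o["time_s"],o["force"])
for t in ["stopper","stopper_dish"]:
  for d in ctrl.place_of(t,"wrist")[:2]: print(t,d)
for d in ctrl.outline_of("stopper","wrist")[:1]:
  ys,xs=np.nonzero(d["region"]);print(xs.min(),xs.max(),ys.min(),ys.max(),wz(r,(xs.mean(),ys.mean()),.02))
```

```text
[ 0.50189026 -0.28742256  0.24780641] [-3.13883276e+00 -5.41394364e-04  1.50623747e+00] 36.75 [-1.53771633 -2.32666673  0.01191577]
stopper {'at': [0.5084, -0.2843, -0.0012], 'score': 0.6}
stopper_dish {'at': [0.6349, -0.2238, 0.001], 'score': 0.97}
303 336 195 230 [ 0.508 -0.284  0.02 ]
```

View pics/w10.png

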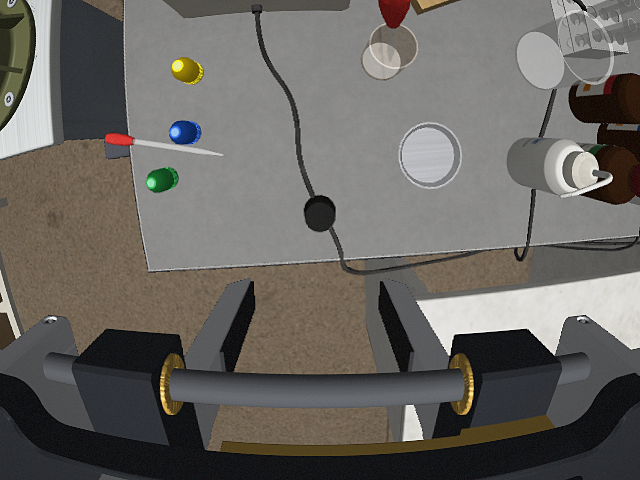

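The stopper is at (320,213). The side counter's corner shows at (415,300), beyond the bench edge.

Run:
```python
from h import *
r=ctrl.camera("wrist")
for z in (0,.1,.15,.2): print(z,wz(r,(415,300),z))
print(wz(r,(465,262),0),"edge",wz(r,(415,256),0), wz(r,(429,156),.014))
plan([(.507,-.284,.10,1.5,4),(.507,-.284,.016,1.5,4)],.3)
```

```text
0 [ 0.622 -0.409  0.   ]
0.1 [ 0.596 -0.361  0.1  ]
0.15 [ 0.583 -0.337  0.15 ]
0.2 [ 0.57  -0.314  0.2  ]
[ 0.689 -0.363  0.   ] edge [ 0.622 -0.349  0.   ] [ 0.637 -0.227  0.014]
[[0.3,[0,1,37],[0,0,0.0]],[0.3,[0,0,37],[0,0,0.0]],[0.3,[0,1,38],[0,0,0.0]],[0.3,[0,1,37],[0,0,0.0]],[0.3,[0,0,21],[0,0,0.0]],[0.3,[0,0,21],[0,0,0.0]],[0.3,[0,0,21],[0,0,0.0]],[0.3,[0,0,21],[0,0,0.0]]]
end [ 0.507 -0.284  0.016  1.496]
```

{"name": "carry_out", "arguments": {"commands": [[0.3,[1,3,37],[0,0,0]],[0.3,[0,0,37],[0,0,0]],[0.3,[0,0,38],[0,0,0]],[0.3,[0,0,37],[0,0,0]],[0.3,[0,0,30],[0,0,0]],[0.3,[0,0,25],[0,0,0]],[0.3,[0,0,18],[0,0,0]],[0.3,[0,0,10],[0,0,0]],[0.3,[0,0,0],[0,0,0]]]}}

```text
time_s: 38.08
ee_pos: [0.5076, -0.2832, 0.0172]
eef_rot: [-3.141, -0.0, 1.498]
force: [-0.4, -0.4, 0.3]
grip_width: 0.0661
grip_force: 0.0
```

{"name": "carry_out", "arguments": {"commands": [[0.85,[0,0,0],[0,0,0]],[0.85,[0,0,0],[0,0,0]],[0.85,[0,0,0],[0,0,0]],[0.85,[0,0,0],[0,0,0]],[0.85,[0,0,0],[0,0,0]],[0.85,[0,0,0],[0,0,0]],[0.85,[0,0,-8],[0,0,0]],[0.85,[0,0,0],[0,0,0]]], "squeeze": 10}}

```text
time_s: 39.08
ee_pos: [0.5078, -0.2836, 0.0261]
eef_rot: [3.141, 0.0, 1.498]
force: [0.4, -1.1, -0.3]
grip_width: 0.0346
grip_force: 10.0
```

Run:
```python
from h import *
plan([(.507,-.284,.12,1.5,3),(.636,-.227,.12,.1,9),(.636,-.227,.03,.1,4)],.85)
```

```text
[[0.85,[0,0,-31],[0,0,0.0]],[0.85,[0,-1,-32],[0,0,0.0]],[0.85,[0,0,-31],[0,0,0.0]],[0.85,[7,14,0],[0,0,0.16]],[0.85,[10,12,0],[0,0,0.15]],[0.85,[11,11,0],[0,0,0.16]],[0.85,[13,9,0],[0,0,0.15]],[0.85,[14,7,0],[0,0,0.16]],[0.85,[15,5,0],[0,0,0.15]],[0.85,[15,3,0],[0,0,0.16]]]
[[0.85,[16,-1,0],[0,0,0.15]],[0.85,[16,-2,0],[0,0,0.16]],[0.85,[0,0,23],[0,0,0.0]],[0.85,[0,0,22],[0,0,0.0]],[0.85,[0,0,23],[0,0,0.0]],[0.85,[0,0,22],[0,0,0.0]]]
end [ 0.636 -0.227  0.03   0.098]
```

{"name": "carry_out", "arguments": {"commands": [[0.85,[0,0,-31],[0,0,0]],[0.85,[0,-1,-32],[0,0,0]],[0.85,[0,0,-33],[0,0,0]],[0.85,[7,14,0],[0,0,0.16]],[0.85,[10,12,0],[0,0,0.15]],[0.85,[11,11,0],[0,0,0.16]],[0.85,[13,9,0],[0,0,0.15]],[0.85,[14,7,0],[0,0,0.16]],[0.85,[15,5,0],[0,0,0.15]],[0.85,[15,3,0],[0,0,0.16]]]}}

```text
time_s: 40.33
ee_pos: [0.6073, -0.2396, 0.1212]
eef_rot: [-3.141, 0.0, 0.403]
force: [0.1, -0.8, -1.0]
grip_width: 0.0349
grip_force: 10.0
```

{"name": "carry_out", "arguments": {"commands": [[0.85,[16,-1,0],[0,0,0.15]],[0.85,[16,-2,0],[0,0,0.16]],[0.85,[0,0,0],[0,0,0]]]}}

```text
time_s: 40.7
ee_pos: [0.6364, -0.2261, 0.1209]
eef_rot: [-3.141, 0.0, 0.1]
force: [-0.2, -0.0, -0.8]
grip_width: 0.0351
grip_force: 10.0
```

Run:
```python
from h import *
r=snap("wrist","w11.png");o=ctrl.get_obs();print(o["ee_pos"],o["eef_rot"],o["time_s"],o["grip_width"])
for t in ["stopper","stopper_dish"]:
  for d in ctrl.place_of(t,"wrist")[:2]: print(t,d)
plan([(.636,-.227,.04,.1,3)],.85)
```

```text
[ 0.63593384 -0.22653529  0.12096558] [-3.14135218e+00  6.41881533e-04  1.01821750e-01] 40.75 0.03500529604009291
stopper {'at': [0.6375, -0.2258, 0.1016], 'score': 0.6}
stopper_dish {'at': [0.6322, -0.2249, -0.0014], 'score': 0.93}
[[0.85,[0,0,27],[0,0,0.0]],[0.85,[0,0,27],[0,0,0.0]],[0.85,[0,0,27],[0,0,0.0]]]
end [ 0.636 -0.227  0.04   0.101]
```

View pics/w11.png

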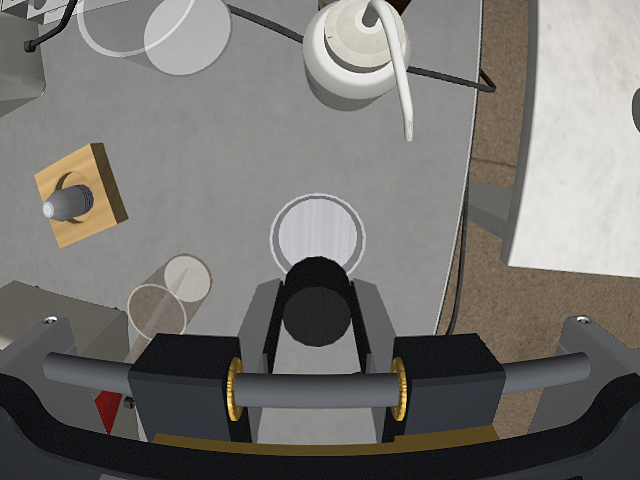

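Run:
```python
from h import *
r=ctrl.camera("wrist");o=ctrl.get_obs();p=o["ee_pos"];y=.1
def loc(q): d=np.array(q)-p; return np.round([np.cos(y)*d[0]+np.sin(y)*d[1],np.sin(y)*d[0]-np.cos(y)*d[1]],3)
for n,u in dict(spout=(408,140),bulb=(108,400),counter=(503,265)).items():
  for z in (0,.12,.16,.2): q=wz(r,u,z);print(n,q,loc(q))
```

```text
spout [ 0.725 -0.292  0.   ] [0.082 0.074]
spout [ 0.721 -0.262  0.12 ] [0.081 0.043]
spout [ 0.719 -0.252  0.16 ] [0.08  0.033]
spout [ 0.718 -0.243  0.2  ] [0.08  0.024]
bulb [ 0.416 -0.002  0.   ] [-0.196 -0.246]
bulb [ 0.535 -0.088  0.12 ] [-0.086 -0.148]
bulb [ 0.575 -0.117  0.16 ] [-0.049 -0.116]
bulb [ 0.615 -0.146  0.2  ] [-0.012 -0.083]
counter [ 0.627 -0.402  0.   ] [-0.026  0.173]
counter [ 0.662 -0.328  0.12 ] [0.016 0.103]
counter [ 0.673 -0.304  0.16 ] [0.029 0.08 ]
counter [ 0.685 -0.279  0.2  ] [0.044 0.057]
```

All clear: the counter is level with the bench and far off, and the spout and bulb are outside the body's footprint. Lowering.

{"name": "carry_out", "arguments": {"commands": [[0.85,[0,0,27],[0,0,0]],[0.85,[0,0,27],[0,0,0]],[0.85,[0,0,24],[0,0,0]],[0.85,[0,0,12],[0,0,0]],[0.85,[0,0,6],[0,0,0]],[0.85,[0,0,2],[0,0,0]],[0.85,[0,0,0],[0,0,0]]]}}

```text
time_s: 41.78
ee_pos: [0.6364, -0.2268, 0.0241]
eef_rot: [3.141, -0.001, 0.098]
force: [0.4, -0.4, -1.2]
grip_width: 0.0347
grip_force: 10.0
```

{"name": "carry_out", "arguments": {"commands": [[0.85,[0,0,1],[0,0,0]],[0.85,[0,0,1],[0,0,0]],[0.85,[0,0,0],[0,0,0]]]}}

```text
time_s: 42.15
ee_pos: [0.6362, -0.2266, 0.0215]
eef_rot: [3.142, 0.0, 0.098]
force: [0.7, 0.3, -0.8]
grip_width: 0.0348
grip_force: 10.0
```

{"name": "carry_out", "arguments": {"commands": [[0.85,[0,0,1],[0,0,0]],[0.85,[0,0,1],[0,0,0]],[0.85,[0,0,0],[0,0,0]]]}}

```text
time_s: 42.52
ee_pos: [0.6364, -0.2267, 0.0207]
eef_rot: [3.141, -0.001, 0.098]
force: [-5.3, 2.3, 10.2]
grip_width: 0.0348
grip_force: 10.3
```

{"name": "carry_out", "arguments": {"commands": [[0.35,[0,0,0],[0,0,0]],[0.35,[0,0,0],[0,0,0]],[0.35,[0,0,0],[0,0,0]],[0.35,[0,0,0],[0,0,0]],[0.35,[0,0,-25],[0,0,0]],[0.35,[0,0,-40],[0,0,0]],[0.35,[0,0,-50],[0,0,0]],[0.35,[0,0,-50],[0,0,0]],[0.35,[0,0,-40],[0,0,0]],[0.35,[0,0,0],[0,0,0]]]}}

```text
time_s: 43.78
ee_pos: [0.6371, -0.227, 0.2282]
eef_rot: [3.139, -0.005, 0.098]
force: [1.2, 0.4, -0.6]
grip_width: 0.0611
grip_force: 0.0
```

Run:
```python
from h import *
r=snap("wrist","w12.png");a=snap("scene","s12.png");o=ctrl.get_obs();print(o["ee_pos"],o["time_s"],o["force"])
for c,t in [("wrist","stopper"),("wrist","objective"),("side","jar_a"),("wrist","jar_a"),("wrist","beaker"),("scene","beaker")]:
  for d in ctrl.place_of(t,c)[:2]: print(c,t,d)
cv2.imwrite("pics/w12s.png",r["img"])
```

```text
[ 0.63599502 -0.22659375  0.2238385 ] 43.875 [-0.60476142 -0.59684458 -0.20759734]
wrist stopper {'at': [0.6357, -0.225, 0.0013], 'score': 0.76}
wrist objective {'at': [0.3664, -0.1785, -0.0026], 'score': 0.81}
wrist objective {'at': [0.3259, -0.2316, 0.0023], 'score': 0.74}
side jar_a {'at': [0.4703, 0.2364, 0.0037], 'score': 0.75}
wrist jar_a {'at': [0.5266, 0.2391, 0.0031], 'score': 0.79}
wrist jar_a {'at': [0.4688, 0.2338, 0.0035], 'score': 0.64}
wrist beaker {'at': [0.8004, -0.1008, 0.001], 'score': 0.94}
scene beaker {'at': [0.7998, -0.1043, 0.001], 'score': 0.78}
```

View pics/w12.png

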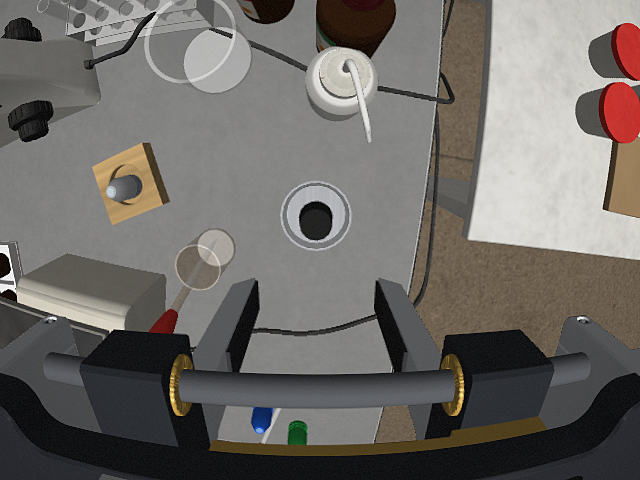

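The stopper stands in the dish at (316,220) and the objective in the block at (125,187). The jars are in the tray at the left edge, and the beaker has not been touched. Handing in.

```bash
python3 -c "
from station import ctrl
print(ctrl.hand_in())"
```

```text
the job is handed in; nothing more can be done
None
```

I put both jars upright in the tray bays, the steel objective in the block recess and the stopper in the dish, left the beaker alone, and handed in at about 44 s (no verdict was returned).

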